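Turn a spot plate over in the draining rack

TASK

The sample bottle standing beside the draining rack is in the way of its tilting tray: first stand it upright in the shallow spill tray next to the other bottle, and let go. Then lift the rack's tray by its handle bar and tilt it right over to its other stop, so that the porcelain plate inside slides down and tumbles onto its other face, wells up, on the tray's second leg; ease the tray onto the stop without letting it drop, let go, and do not touch the plate or push other things about.

Things in the scene. Friction and masses are not known exactly. Their poses are not given: they have to be found in the camera images.
- hinge (a point): middle of the draining rack's hinge axis, 65 mm up. The rack's dark steel base plate, 120 x 190 mm, is fixed; place and yaw vary. Axes, fixed: x along the hinge axis, z up, y toward the side where the tray's first leg lies at the start (the tray tilts over from +y to -y). The base plate reaches from y = -70 to +120 mm
- tray (a joint): tilt of the rack's aluminium tray, rad, positive about the hinge point's x: 0 at the start (first leg level on +y), 1.8 at the other stop. Little friction; past about 1.0 to 1.15 its own weight pulls it over to the other stop. The plate tumbles from the first leg to the second at about 1.45 to 1.65
- handle (a point): centre of the handle bar: round steel bar 12 mm thick, 94 mm free between its arms, parallel to the hinge axis, turning with the tray at 168 mm from that axis; at tilt 0 it is at [0, 168, 2] mm from the hinge point. 47 mm are free between bar and end lip of the first leg. Held between fingers pointing down, the bar can turn in the grip. Axes are the tray's (x along the bar)
- leg2_center (a point): middle of the face of the tray's second leg, where the plate is to lie. The tray is an L of two sheet legs 94 mm wide, 116 mm long, 96 degrees apart, that meet on the hinge axis, with rims and end lips 22 mm high. At tilt 0 this leg stands upright, top 183 mm above the worktop; at 1.8 it lies on the -y side, sloping 19 degrees down outwards to 25 mm above the worktop
- plate_center (a point): centre of the loose white porcelain spot plate, 74 x 90 x 12 mm (x, y, z), 0.1 to 0.2 kg, six round wells on its -z face; at the start it lies on the first leg with the wells down, z up. At the end its z points down (less the tray's 19 degrees)
- bottle_center (a point): centre, half-way up, of the square white sample bottle standing beside the rack where the second leg comes down: 56 x 56 x 117 mm, 0.15 to 0.31 kg, z up, flat sides facing its x and y; round screw cap, 37 mm across, in the top 19 mm
- spill_tray_in (a point): centre of the inner floor, 4 mm above the worktop, of the fixed grey spill tray, inner size 262 x 117 mm (x, y), rim 24 mm above the worktop; place and direction vary
- stored_center (a point): centre, half-way up, of the other square white sample bottle, 64 x 64 x 123 mm, that already stands in the spill tray, not always in its middle; leave it alone
- flask_center (a point): bystander: conical glass flask, 68 mm across, 102 mm high, in front of the rack; point 50 mm up on its axis
- cylinder_center (a point): bystander: graduated glass cylinder, foot 62 mm across, 192 mm high, behind the rack; point 96 mm up on its axis
- small_beaker_center (a point): bystander: small beaker, 55 mm across with spout, 59 mm high, behind the spill tray; point 30 mm up
Not all that is in view belongs to the job. Leave any green or purple look-alike of the part that bears bottle_center alone.

How it is judged:
By the outcome, as a careful person would: the job done as asked, in the order asked, and still so for the second after the job is handed in, with the robot touching nothing.
It also fails if it takes over 64 s, if anything falls off the work surface, if the arm or the gripper's body presses on something with over 40 N, if the wrist force passes 120 N, or if a joint passes its speed limit or range.

ROBOT

A 7-joint arm with a two-finger parallel gripper is mounted at the origin on a cart in front of the work surface, level with it; the furniture and walls round the work are solid. World frame = base frame: x ahead of the robot, y to its left, z up, the work surface at z = 0. Lengths are in m, angles in rad, forces in N, time in s.
With the tool pointing down it reaches from about 0.425 to 0.925 m from the base axis. Payload 6.8 kg.
Tool frame: the origin (TCP) lies midway between the tips of the shut fingers; the grasp point (between the pads) lies 19 mm behind it; z points along the fingers, y is the line along which they close (so a half turn about z gives the same grasp; the last joint's range is limited). The gripper opens to 85 mm and grips with 20 to 120 N. Pads are 22 mm wide; open, the fingers measure 114 mm over their backs; the gripper's body (76 mm by 85 mm) begins 54 mm behind the grasp point. The pads swing forward as they close: fully open they stand 13 mm farther back than shut.
Start: joints at [1.119, 0.477, 0.022, 1.555, -0.011, 1.109, -0.083], TCP at [0.228, -0.636, 0.231] pointing down, gripper open.
Joint ranges: [-2.96, 2.96], [-0.34, 2.1], [-1.41, 1.46], [0.24, 2.44], [-1.37, 4.51], [0.17, 1.92], [-2.96, 2.96]. Speed limits (rad/s): [2.39, 2.39, 3.14, 3.14, 3.14, 3.14, 3.14].

INTERFACE

Orientations are given as [roll, pitch, yaw] about the fixed x, y, z axes, in that order (R = Rz(yaw) Ry(pitch) Rx(roll)).
In Python, from workcell import sensors, vision, job, nets gives the robot as it stands.
- The arm moves only by the shell command python3 -m inch 'ROWS' [OPENING] [FORCE]. ROWS is JSON, a list of rows, each a list of 4 numbers: the shift along the tool's x, y, z in m, then the turn about the tool's z in rad. In form: [[x, y, z, roll], ...]. A call has 1 to 8 rows; each row is the pose to reach, as a shift and turn from the pose commanded when the call began, along the tool's axes at that moment; what a row does not reach only later rows make up. A row lasts 1/12 s, in which the tool goes at most 41.7 mm and 7.16 degrees, less where a joint would pass 70% of its speed; a pose out of reach is approached as far as the arm can. A call with a gripper value outside its range is refused whole. OPENING is the opening, from 0 (shut) to 1 (fully open), set as the call begins (- or left out, the last holds). The fingers move at their own pace and stop on an object; FORCE is the grip in N (left out, the last holds). Time passes only in rows, so rows that repeat a pose let the fingers close. It gives the time, the measured TCP pose, the force, the opening and the grip force at its end, in the units of the state.
- sensors.read_state(): the state, without advancing time (a new reading comes with each control period).
- vision.grab_frame(name): name is "side" or "top" or "wrist"; returns (picture, depth): 384x512x3 uint8, blue, green, red; 384x512 float32, m along the optical axis (not along the pixel's ray), 0 where there is no reading.
- vision.camera_model(name): a dict with "fovy" (degrees; the focal length in pixels is half the picture's height over the tangent of half this angle, whatever the lens; pixels are square), "cx", "cy" (the principal point, pixels), "R" (3x3) and "t" (3): a world point X has camera coordinates R X + t; the wrist camera has in their place "tool_from_camera" (4x4, takes a point from camera to tool coordinates, whose origin is the TCP and whose axes are the flange's). Camera axes: x right, y down, z forward; pixel columns grow to the right and rows downward; lengths in m; the calibration is good to about 2 mm. A picture is of the moment at which its call begins: read the wrist's pose just before it. camera_model takes no time and is no camera call.
- job.close_job(): hands the job in; it is judged then, once.
Trained networks look in the newest picture that a camera, given by its name, has taken for a name from the list of things; names that differ only in an ending like _2 or _b are one class to them, and where a whole thing is asked for, a point or a joint stands for the part that bears it (a point fixed in the world has none). Each returns a list of dicts, best first, with "confidence" (0 to 1); they miss things now and then, are a little off and sometimes report something else, mostly with a low value. They report only what shows in the picture. A call takes as long as a camera call. They do not tell look-alikes from the thing itself.
- nets.regions_of(camera, name): "mask" (384x512 bool, what is visible of it) and "at" ([column, row] in pixels, amid what is visible of it).
The state is a dict: "time_s": time; "joints": joint angles; "qd": joint speeds; "effort": joint torques, N m; "tcp_pos": TCP position; "eef_rot": TCP orientation; "wrist_force": force on the tool from outside, world axes, zero at the start; "torque": the same for the moment, N m; "width": finger opening in m; "finger_force": force on a finger pad.
Only numpy, scipy, OpenCV 4.12 (cv2) and the standard library are available. Lean on these libraries where they do the work, as an engineer would, in place of code of your own. Each camera call takes 0.05 s, during which the arm holds its last target. There are 200 camera calls.

## Working session

There is one attempt and no reset: what is moved stays moved. The work goes in short steps, Python scripts to look and compute and a shell command to move; the robot and the scene stay as the last step left them, time stands still between calls to the robot, and variables do not carry over. Pictures are saved under pics/ and viewed, at most 10 in all, crops included, and the job is handed in when it is done.

```bash
ls; mkdir -p pics; python3 - <<'E'
from workcell import sensors, vision
import cv2,numpy as np
s=sensors.read_state();print(s)
for n in("top","side"):
    p,d=vision.grab_frame(n);cv2.imwrite(f"pics/{n}0.png",p);np.save(f"{n}_d.npy",d);m=vision.camera_model(n);print(n,m)
print(vision.camera_model("wrist"))
a=cv2.imread("pics/top0.png");b=cv2.imread("pics/side0.png")
E
```

```text
pics
{'time_s': 0.0, 'joints': array([ 1.11886041,  0.47778097,  0.0223277 ,  1.5564699 , -0.0114667 ,
        1.10932008, -0.08309949]), 'qd': array([-6.39192578e-04, -8.51733252e-05,  5.38432738e-04,  1.23295801e-03,
        1.30598834e-03,  5.63754166e-04,  2.69643866e-04]), 'effort': array([-5.23896342e-04, -5.96450758e+01,  1.60775498e+00, -2.81206405e+01,
        1.24462653e-02,  9.16295423e-03, -2.03091858e-06]), 'tcp_pos': array([ 0.2273207 , -0.63492527,  0.23033055]), 'eef_rot': array([-3.13974953e+00,  1.61640948e-04,  3.43883531e-01]), 'wrist_force': array([-0.05895877, -0.14662783,  0.16885547]), 'torque': array([-0.01105308,  0.0465006 ,  0.0018632 ]), 'finger_force': 0.0, 'width': 0.08535084785187647}
top {'fovy': 52.203277144649725, 'cx': 261.42464618349766, 'cy': 189.49499449355463, 'R': array([[-0.10332798, -0.99464653,  0.00127022],
       [-0.97103782,  0.10059866, -0.21671514],
       [ 0.21542718, -0.02362617, -0.97623406]]), 't': array([0.030297  , 0.53372983, 1.12929991])}
side {'fovy': 45.073877392770015, 'cx': 255.05425398595432, 'cy': 184.86847861925517, 'R': array([[-0.97611533, -0.21721927,  0.00382859],
       [-0.11017585,  0.47975351, -0.87045841],
       [ 0.18724356, -0.85008962, -0.49222707]]), 't': array([0.50555619, 0.14992548, 1.46473172])}
{'fovy': 62.184439808507925, 'cx': 255.9108659185191, 'cy': 197.39604276446272, 'tool_from_camera': array([[-5.63191345e-04, -9.61483839e-01, -2.74860892e-01,
         7.02439400e-02],
       [ 9.99999676e-01, -3.83298474e-04, -7.08197783e-04,
         1.11306883e-03],
       [ 5.75566963e-04, -2.74861201e-01,  9.61483743e-01,
        -1.43437211e-01],
       [ 0.00000000e+00,  0.00000000e+00,  0.00000000e+00,
         1.00000000e+00]])}
```

View pics/top0.png

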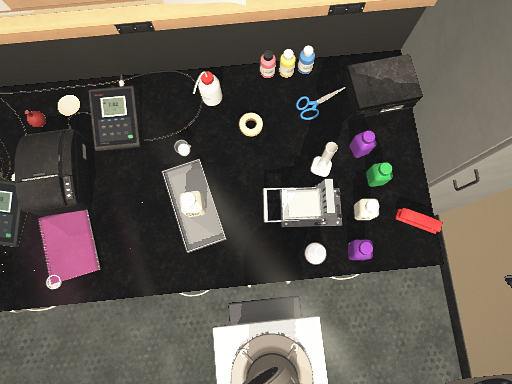

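View pics/side0.png

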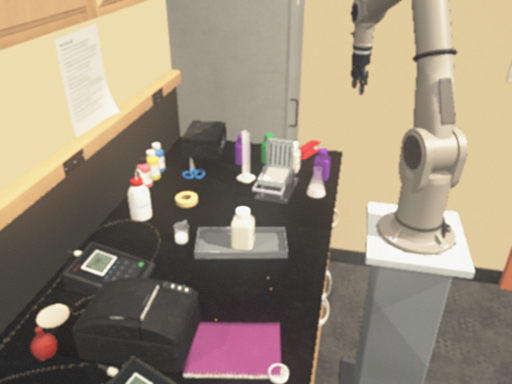

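The top view shows the white bottle at (367,209), right of the rack (305,205) on the second-leg side. Its look-alikes are purple at (362,145) and (361,250), and green at (379,175). Only the white one fits the description. The spill tray is at (194,205) with the stored bottle at (192,203), the handle bar is at (266,205), and the flask (316,253), cylinder (325,160) and small beaker (183,148) are nearby.

```bash
cat > h.py <<'E'
import numpy as np,cv2
from workcell import sensors,vision,nets
from scipy.spatial.transform import Rotation as Ro
def cam(n):
    m=vision.camera_model(n);f=192/np.tan(np.radians(m["fovy"]/2))
    if n=="wrist":
        s=sensors.read_state();T=np.eye(4);T[:3,:3]=Ro.from_euler("xyz",s["eef_rot"]).as_matrix();T[:3,3]=s["tcp_pos"]
        W=T@m["tool_from_camera"]
    else:
        W=np.eye(4);W[:3,:3]=m["R"].T;W[:3,3]=-m["R"].T@m["t"]
    return f,m["cx"],m["cy"],W
def grab(n):
    c=cam(n);p,d=vision.grab_frame(n);f,cx,cy,W=c
    v,u=np.mgrid[:384,:512]
    P=np.stack([(u-cx)/f*d,(v-cy)/f*d,d],-1)@W[:3,:3].T+W[:3,3]
    P[d==0]=np.nan
    return p,P
def rect(P,zlo,zhi):
    q=P[(P[:,2]>zlo)&(P[:,2]<zhi)][:,:2]
    (c,s,a)=cv2.minAreaRect((q*1000).astype(np.float32));return np.round(c,0),np.round(s,0),round(a,1),len(q)
E
python3 - <<'E'
from h import *
p,P=grab("top");np.save("P.npy",P)
for n in["bottle_center","stored_center","spill_tray_in","handle","leg2_center","plate_center","tray","hinge","flask_center","cylinder_center","small_beaker_center"]:
    for r in nets.regions_of("top",n)[:5]:
        Q=P[r["mask"]];Q=Q[~np.isnan(Q[:,0])]
        print(n,round(r["confidence"],2),np.round(r["at"]),len(Q),np.round(np.median(Q,0),3),np.round(np.percentile(Q,[2,98],axis=0),3).tolist(),rect(Q,-1,1) if len(Q)>5 else"")
cv2.imwrite("pics/crop1.png",cv2.resize(p[120:280,240:450],None,fx=3.7,fy=3.7,interpolation=cv2.INTER_CUBIC))
E
```

```text
bottle_center 0.83 [362. 141.] 505 [ 0.64  -0.344  0.083] [[0.62, -0.38, 0.003], [0.673, -0.326, 0.118]] (array([ 655., -350.]), array([75., 55.]), 29.3, 505)
bottle_center 0.79 [362. 251.] 438 [ 0.323 -0.284  0.089] [[0.298, -0.318, 0.022], [0.35, -0.268, 0.119]] (array([ 324., -295.]), array([55., 53.]), 83.2, 438)
bottle_center 0.61 [379. 174.] 524 [ 0.538 -0.378  0.084] [[0.52, -0.413, 0.001], [0.572, -0.364, 0.118]] (array([ 547., -390.]), array([56., 55.]), 2.6, 524)
bottle_center 0.56 [368. 212.] 498 [ 0.437 -0.323  0.085] [[0.415, -0.387, -0.001], [0.467, -0.306, 0.118]] (array([ 442., -348.]), array([56., 88.]), 1.6, 498)
stored_center 0.74 [194. 201.] 575 [0.503 0.179 0.096] [[0.482, 0.155, 0.013], [0.541, 0.215, 0.129]] (array([513., 189.]), array([64., 69.]), 2.4, 575)
stored_center 0.42 [317. 201.] 1271 [ 0.478 -0.175  0.074] [[0.426, -0.213, 0.004], [0.529, -0.026, 0.186]] (array([ 492., -138.]), array([226., 133.]), 86.0, 1271)
spill_tray_in 0.94 [193. 217.] 3030 [0.506 0.192 0.004] [[0.387, 0.113, -0.001], [0.652, 0.27, 0.026]] (array([523., 194.]), array([281., 132.]
[... 894 characters left out ...]
185]] (array([ 486., -149.]), array([249., 142.]), 86.6, 2032)
hinge 0.23 [300. 204.] 700 [ 0.475 -0.142  0.076] [[0.44, -0.184, 0.071], [0.509, -0.1, 0.081]] (array([ 474., -142.]), array([88., 73.]), 85.0, 700)
flask_center 0.9 [316. 253.] 384 [ 0.328 -0.162  0.034] [[0.3, -0.194, 0.005], [0.359, -0.139, 0.103]] (array([ 329., -168.]), array([66., 63.]), 56.2, 384)
cylinder_center 0.74 [326. 161.] 528 [ 0.597 -0.221  0.041] [[0.573, -0.258, -0.002], [0.633, -0.195, 0.191]] (array([ 617., -231.]), array([65., 92.]), 67.6, 528)
cylinder_center 0.42 [319. 198.] 1240 [ 0.482 -0.173  0.074] [[0.426, -0.212, 0.001], [0.532, -0.027, 0.186]] (array([ 494., -139.]), array([228., 141.]), 87.9, 1240)
```

View pics/crop1.png

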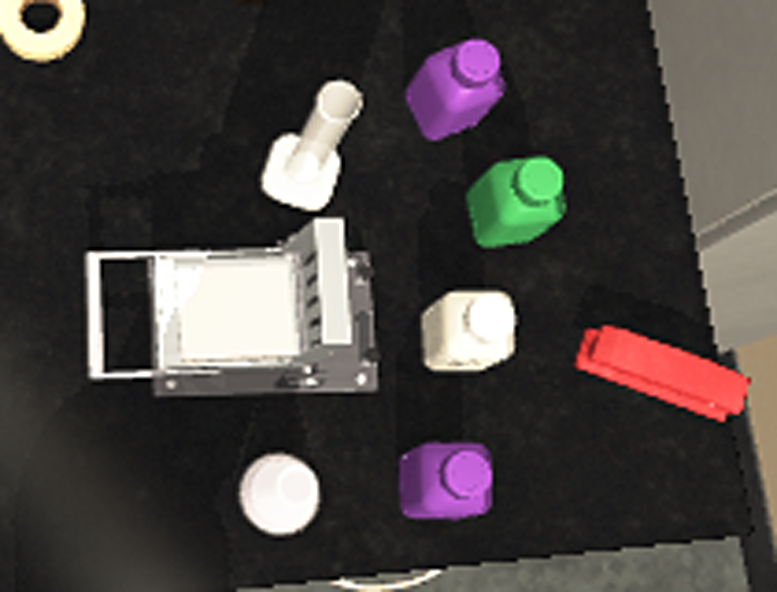

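```bash
python3 - <<'E'
from h import *
P=np.load("P.npy")
m={n:nets.regions_of("top",n) for n in["bottle_center","stored_center","spill_tray_in","tray","hinge"]}
def pts(n,at):
    r=min(m[n],key=lambda r:np.hypot(*(np.array(r["at"])-at)));Q=P[r["mask"]];return Q[~np.isnan(Q[:,0])]
B=pts("bottle_center",(368,212));S=pts("stored_center",(194,201));T=pts("spill_tray_in",(193,217));R=pts("tray",(314,199));H=pts("hinge",(322,208))
for n,Q,h in(("B",B,.117),("S",S,.123)):
    print(n,"cap",rect(Q,h-.006,1),"shoulder",rect(Q,h-.04,h-.018),"all",np.histogram(Q[:,2],bins=np.arange(0,.14,.01))[0])
print("spill rim",rect(T,.018,.06),"all",rect(T,-.01,.06),"floor",rect(T,.001,.008))
# whole-region crops by world coordinates
A=P.reshape(-1,3);A=A[~np.isnan(A[:,0])]
def box(x0,x1,y0,y1,z0,z1):
    return A[(A[:,0]>x0)&(A[:,0]<x1)&(A[:,1]>y0)&(A[:,1]<y1)&(A[:,2]>z0)&(A[:,2]<z1)]
print("rim all",rect(box(.36,.70,.08,.30,.019,.030),-1,1))
hb=box(.40,.56,-.06,0.0,.05,.09);print("bar",rect(hb,-1,1),hb.mean(0))
print("tray lower",rect(box(.40,.56,-.3,0,.05,.1),-1,1))
print("leg2",rect(box(.40,.56,-.3,0,.12,.2),-1,1),"top",rect(box(.40,.56,-.3,0,.175,.2),-1,1))
print("baseplate",rect(H,.003,.03), rect(H,-.01,1))
E
```

```text
B cap (array([ 442., -334.]), array([33., 33.]), 85.0, 119) shoulder (array([ 442., -334.]), array([54., 52.]), 84.7, 180) all [ 18  16  22  15  29  15  20  39 112  57  15 121   1   0]
S cap (array([513., 187.]), array([39., 37.]), 83.6, 159) shoulder (array([513., 187.]), array([63., 63.]), 3.8, 252) all [  7  15  17  16  22  16  22  20  52 164  57  15 149   3]
spill rim (array([518., 190.]), array([270., 125.]), 13.6, 359) all (array([523., 194.]), array([281., 132.]), 13.7, 3004) floor (array([521., 193.]), array([278., 131.]), 13.8, 2079)
rim all (array([542., 196.]), array([319., 125.]), 13.6, 380)
bar (array([484., -43.]), array([ 35., 101.]), 86.6, 163) [ 0.48459384 -0.03404385  0.07094332]
tray lower (array([ 473., -118.]), array([190., 122.]), 89.5, 1638)
leg2 (array([ 472., -200.]), array([28., 94.]), 86.0, 320) top (array([ 472., -203.]), array([23., 94.]), 85.4, 273)
baseplate (array([ 486., -147.]), array([244., 142.]), 86.3, 474) (array([ 486., -149.]), array([249., 142.]), 86.6, 2032)
```

```bash
cat > to.py <<'E'
import sys;from h import *
x,y,z,yaw=map(float,sys.argv[1:5]);s=sensors.read_state()
R=Ro.from_euler("xyz",s["eef_rot"]).as_matrix()
d=R.T@(np.array([x,y,z])-s["tcp_pos"]);a=(s["eef_rot"][2]-np.radians(yaw)+np.pi)%(2*np.pi)-np.pi
print("shift",np.round(d,3),"turn",round(a,3),"t",round(s["time_s"],2))
E
python3 to.py .442 -.334 .23 -5
```

```text
shift [ 0.304 -0.212  0.001] turn 0.431 t 0.95
```

```bash
python3 -m inch '[[0.033,-0.023,0,0.05],[0.066,-0.046,0,0.1],[0.1,-0.07,0,0.16],[0.133,-0.093,0,0.21],[0.166,-0.116,0,0.26],[0.2,-0.14,0,0.32],[0.233,-0.163,0,0.37],[0.25,-0.175,0,0.431]]' 1; python3 to.py .442 -.334 .23 -5
```

```text
time_s: 1.62
tcp_pos: [0.4074, -0.3815, 0.2316]
eef_rot: [-3.14, -0.002, -0.084]
wrist_force: [0.5, 0.5, -0.4]
width: 0.0854
finger_force: 0.0
shift [ 0.03  -0.05   0.002] turn 0.003 t 1.62
```

```bash
python3 -m inch '[[0.015,-0.025,0,0],[0.03,-0.05,0,0],[0.03,-0.05,0,0],[0.03,-0.05,0,0]]'; python3 - <<'E'
from h import *
p,P=grab("wrist");cv2.imwrite("pics/w1.png",p)
A=P.reshape(-1,3);A=A[~np.isnan(A[:,0])];A=A[(abs(A[:,0]-.442)<.05)&(abs(A[:,1]+.334)<.055)]
print(rect(A,.11,.125),rect(A,.06,.09),rect(A,.02,.06),np.histogram(A[:,2],bins=np.arange(0,.14,.01))[0])
print(sensors.read_state()["tcp_pos"])
E
```

```text
time_s: 1.95
tcp_pos: [0.4395, -0.3375, 0.2315]
eef_rot: [-3.141, -0.001, -0.083]
wrist_force: [-0.6, -0.2, 0.6]
width: 0.0855
finger_force: 0.0
(array([ 447., -337.]), array([35., 35.]), 17.3, 1428) (array([ 448., -337.]), array([56., 56.]), 84.2, 1192) (array([ 474., -339.]), array([52.,  5.]), 84.4, 206) [3540   37   44   48   52   62   67  153  972  672   85 1428    0    0]
[ 0.43832988 -0.33913189  0.23142578]
```

View pics/w1.png

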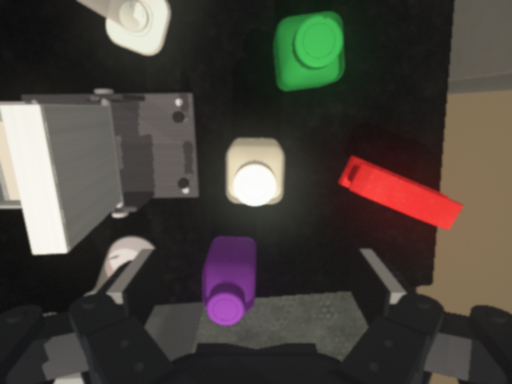

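The wrist view shows the white bottle at (255,172), clear of green (310,50), purple (230,280) and the rack (110,150). I'm descending now.

```bash
python3 to.py .446 -.336 .052 -5.7; python3 -m inch '[[0.007,-0.002,0.03,0.01],[0.007,-0.002,0.06,0.01],[0.007,-0.002,0.09,0.01],[0.007,-0.002,0.12,0.01],[0.007,-0.002,0.15,0.01],[0.007,-0.002,0.17,0.01],[0.007,-0.002,0.179,0.01],[0.007,-0.002,0.179,0.01]]' 1;python3 to.py .446 -.336 .052 -5.7
```

```text
shift [ 0.007 -0.004  0.179] turn 0.014 t 2.0
time_s: 2.67
tcp_pos: [0.4432, -0.3384, 0.0504]
eef_rot: [-3.14, 0.004, -0.099]
wrist_force: [-0.3, 0.6, -0.5]
width: 0.0854
finger_force: 0.0
shift [ 0.003 -0.003 -0.002] turn 0.0 t 2.67
```

```bash
python3 -m inch '[[0,0,0,0],[0,0,0,0],[0,0,0,0],[0,0,0,0],[0,0,0,0],[0,0,0,0],[0,0,0,0],[0,0,0,0]]' 0 40
```

```text
time_s: 3.33
tcp_pos: [0.4463, -0.3386, 0.0541]
eef_rot: [3.14, -0.003, -0.097]
wrist_force: [-1.5, 1.9, 6.7]
width: 0.0543
finger_force: 42.0
```

```bash
python3 -m inch '[[0,0,-0.02,0],[0,0,-0.05,0],[0,0,-0.085,0],[0,0,-0.12,0],[0,0,-0.16,0],[0,0,-0.2,0],[0,0,-0.225,0],[0,0,-0.225,0]]' 0 50; python3 to.py .597 .209 .28 13.6
```

```text
time_s: 4.0
tcp_pos: [0.4479, -0.3397, 0.2846]
eef_rot: [3.136, -0.011, -0.097]
wrist_force: [0.6, -0.2, -2.3]
width: 0.0539
finger_force: 54.3
shift [ 0.095 -0.561  0.003] turn -0.335 t 4.0
```

```bash
python3 -m inch '[[0.003,-0.02,0,0],[0.008,-0.05,0,-0.03],[0.014,-0.085,0,-0.06],[0.02,-0.12,0,-0.1],[0.026,-0.155,0,-0.13],[0.032,-0.19,0,-0.16],[0.038,-0.225,0,-0.18],[0.044,-0.26,0,-0.2]]'; python3 to.py .597 .209 .28 13.6
```

```text
time_s: 4.67
tcp_pos: [0.5137, -0.0818, 0.2768]
eef_rot: [3.141, 0.001, 0.104]
wrist_force: [1.5, 0.2, -2.6]
width: 0.0539
finger_force: 54.2
shift [ 0.113 -0.281 -0.003] turn -0.134 t 4.67
```

```bash
python3 -m inch '[[0.014,-0.035,0,-0.02],[0.028,-0.07,0,-0.04],[0.042,-0.105,0,-0.06],[0.056,-0.14,0,-0.08],[0.07,-0.175,0,-0.1],[0.084,-0.21,0,-0.12],[0.098,-0.245,0,-0.134],[0.106,-0.265,0,-0.134]]' ; python3 -m inch '[[0,0,0,0],[0,0,0,0],[0,0,0,0]]'; python3 - <<'E'
from h import *
p,P=grab("wrist");cv2.imwrite("pics/w2.png",p)
A=P.reshape(-1,3);A=A[~np.isnan(A[:,0])]
S=A[(abs(A[:,0]-.513)<.06)&(abs(A[:,1]-.187)<.06)]
print("stored",rect(S,.115,.135),rect(S,.075,.1),"rim",rect(A[(abs(A[:,0]-.55)<.2)&(abs(A[:,1]-.2)<.12)],.018,.03))
p,P=grab("top");A=P.reshape(-1,3);A=A[~np.isnan(A[:,0])]
for r in nets.regions_of("top","small_beaker_center")[:2]:
    Q=P[r["mask"]];Q=Q[~np.isnan(Q[:,0])];print(r["confidence"],r["at"],rect(Q,-1,1))
E
python3 to.py .597 .209 .12 13.6
```

```text
time_s: 5.33
tcp_pos: [0.5919, 0.1961, 0.2765]
eef_rot: [-3.139, 0.0, 0.242]
wrist_force: [-0.1, 0.5, -2.2]
width: 0.054
finger_force: 54.2
time_s: 5.58
tcp_pos: [0.5921, 0.1898, 0.2764]
eef_rot: [3.14, 0.002, 0.236]
wrist_force: [0.2, -0.9, -2.1]
width: 0.0538
finger_force: 54.2
stored (array([0., 0.]), array([0., 0.]), 0.0, 0) (array([0., 0.]), array([0., 0.]), 0.0, 0) rim (array([621., 212.]), array([198., 125.]), 13.7, 1854)
shift [ 0.009 -0.018  0.157] turn -0.003 t 5.73
```

View pics/w2.png

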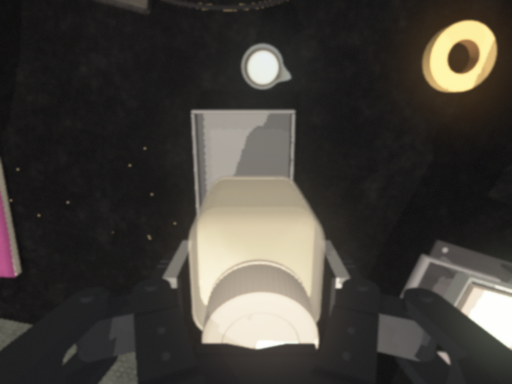

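The bottle is held level, with the spill tray behind it (rim end at row 112, columns 193–295) and the beaker at (265,67), clear. I'm lowering it on the far side.

```bash
python3 -m inch '[[0.009,-0.018,0.02,0],[0.009,-0.018,0.05,0],[0.009,-0.018,0.08,0],[0.009,-0.018,0.11,0],[0.009,-0.018,0.14,0],[0.009,-0.018,0.155,0],[0.009,-0.018,0.155,0],[0.009,-0.018,0.155,0]]'; python3 to.py .597 .209 .06 13.6; python3 - <<'E'
from h import *
for n in("wrist","top"):
    p,P=grab(n);A=P.reshape(-1,3);A=A[~np.isnan(A[:,0])]
    u=np.array([np.cos(.237),np.sin(.237)]);v=np.array([-u[1],u[0]])
    q=A[:,:2]-[.518,.190];l=q@u;w=q@v
    m=(A[:,2]>.017)&(A[:,2]<.03)&(abs(w)<.075)&(l>.1)&(l<.16);print(n,"far rim l",np.percentile(l[m],[2,98]),"w",np.percentile(w[m],[2,98]))
    m=(A[:,2]>.09)&(A[:,2]<.155)&(abs(w)<.04)&(l>.03)&(l<.13);print("held",np.percentile(l[m],[2,98]),np.percentile(w[m],[2,98]),m.sum())
    m=(A[:,2]>.07)&(A[:,2]<.1)&(abs(w)<.05)&(l>-.06)&(l<.04);print("stored",np.percentile(l[m],[2,98]) if m.any() else 0)
E
```

```text
time_s: 6.4
tcp_pos: [0.597, 0.2095, 0.1221]
eef_rot: [3.141, 0.001, 0.235]
wrist_force: [1.2, 0.1, -2.4]
width: 0.0539
finger_force: 54.2
shift [-0.     0.     0.062] turn -0.002 t 6.4
wrist far rim l [0.10180411 0.13841437] w [-0.06445454  0.05890824]
held [0.07365102 0.11099137] [-0.03716434  0.03717857] 7941
stored 0Traceback (most recent call last):
  File "<stdin>", line 6, in <module>
    return _quantile_unchecked(
        a, q, axis, out, overwrite_input, method, keepdims, weights)
    return _ureduce(a,
                    func=_quantile_ureduce_func,
    ...<5 lines>...
                    overwrite_input=overwrite_input,
                    method=method)
    r = func(a, **kwargs)
    result = _quantile(arr,
                       quantiles=q,
    ...<2 lines>...
                       out=out,
                       weights=wgt)
    slices_having_nans = np.isnan(arr[-1, ...])
                                  ~~~^^^^^^^^^
IndexError: index -1 is out of bounds for axis 0 with size 0
```

```bash
python3 -m inch '[[0,0,0.02,0],[0,0,0.04,0],[0,0,0.055,0],[0,0,0.06,0],[0,0,0.063,0],[0,0,0.063,0],[0,0,0.063,0]]'
```

```text
time_s: 7.08
tcp_pos: [0.5982, 0.2112, 0.0608]
eef_rot: [-3.141, -0.002, 0.237]
wrist_force: [-0.0, 0.2, -2.8]
width: 0.0542
finger_force: 54.1
```

```bash
python3 -m inch '[[0,0,0.001,0],[0,0,0.002,0],[0,0,0.002,0]]';python3 -m inch '[[0,0,0.001,0],[0,0,0.002,0],[0,0,0.002,0]]'
```

```text
time_s: 7.33
tcp_pos: [0.5979, 0.211, 0.0584]
eef_rot: [-3.141, -0.002, 0.237]
wrist_force: [-0.5, -0.3, 1.5]
width: 0.054
finger_force: 54.6
time_s: 7.58
tcp_pos: [0.5981, 0.2112, 0.0582]
eef_rot: [3.141, -0.002, 0.237]
wrist_force: [-5.5, -2.2, 17.5]
width: 0.0542
finger_force: 56.0
```

```bash
python3 -m inch '[[0,0,-0.001,0],[0,0,-0.001,0],[0,0,-0.001,0],[0,0,-0.001,0],[0,0,-0.001,0],[0,0,-0.001,0]]' 1; python3 -m inch '[[0,0,-0.02,0],[0,0,-0.05,0],[0,0,-0.09,0],[0,0,-0.13,0],[0,0,-0.16,0],[0,0,-0.19,0],[0,0,-0.19,0]]'; python3 - <<'E'
from h import *
p,P=grab("top");cv2.imwrite("pics/t2.png",cv2.resize(p[120:280,140:390],None,fx=3,fy=3))
np.save("P2.npy",P)
A=P.reshape(-1,3);A=A[~np.isnan(A[:,0])]
u=np.array([np.cos(.237),np.sin(.237)]);v=np.array([-u[1],u[0]])
B=A[(A[:,2]>.08)&(A[:,2]<.125)&(np.hypot(A[:,0]-.597,A[:,1]-.21)<.045)]
print(rect(B,.115,.125),rect(B,.08,.105))
# rack: axes at yaw
def box(x0,x1,y0,y1,z0,z1):
    return A[(A[:,0]>x0)&(A[:,0]<x1)&(A[:,1]>y0)&(A[:,1]<y1)&(A[:,2]>z0)&(A[:,2]<z1)]
hb=box(.42,.56,-.05,0.0,.05,.09);print("bar",rect(hb,-1,1),np.percentile(hb,[2,50,98],axis=0))
E
python3 to.py .484 -.032 .25 -4
```

```text
time_s: 8.08
tcp_pos: [0.597, 0.2106, 0.056]
eef_rot: [3.142, 0.0, 0.237]
wrist_force: [-1.2, 0.9, -0.0]
width: 0.0853
finger_force: 0.0
time_s: 8.67
tcp_pos: [0.6001, 0.2124, 0.2535]
eef_rot: [-3.14, -0.011, 0.237]
wrist_force: [0.9, 0.6, 0.3]
width: 0.0855
finger_force: 0.0
(array([0., 0.]), array([0., 0.]), 0.0, 0) (array([0., 0.]), array([0., 0.]), 0.0, 0)
bar (array([484., -39.]), array([ 26., 101.]), 86.5, 149) [[ 0.43405087 -0.04752731  0.06474201]
 [ 0.48398582 -0.03158077  0.07128751]
 [ 0.53402584 -0.02326671  0.07567267]]
shift [-0.169  0.21  -0.001] turn 0.306 t 8.72
```

View pics/t2.png

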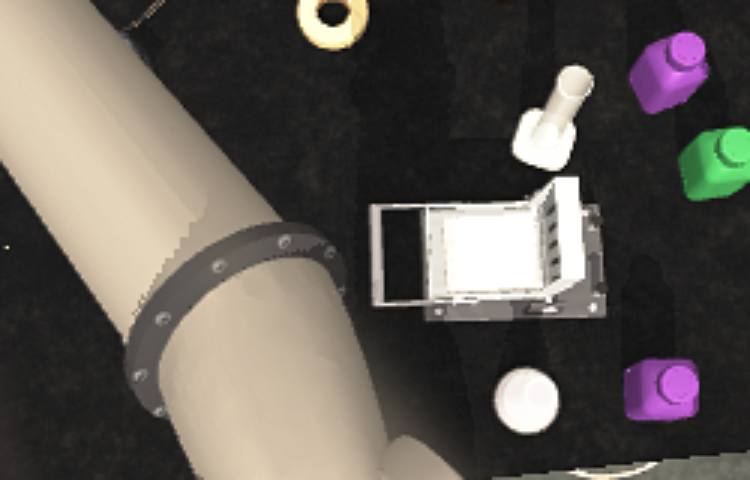

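The rack and handle bar (crop (376,255)) are clear and unmoved. The arm hides the spill tray, so I'll check it once the arm is out of the way.

```bash
python3 -m inch '[[-0.02,0.026,0,0.04],[-0.044,0.055,0,0.08],[-0.067,0.083,0,0.12],[-0.09,0.112,0,0.16],[-0.112,0.14,0,0.2],[-0.135,0.168,0,0.25],[-0.158,0.197,0,0.3],[-0.169,0.21,0,0.306]]' 0.5; python3 -m inch '[[0,0,0,0],[0,0,0,0],[0,0,0,0]]'; python3 - <<'E'
from h import *
p,P=grab("wrist");cv2.imwrite("pics/w3.png",p)
A=P.reshape(-1,3);A=A[~np.isnan(A[:,0])]
hb=A[(A[:,0]>.38)&(A[:,0]<.58)&(A[:,1]>-.05)&(A[:,1]<0.01)&(A[:,2]>.055)&(A[:,2]<.09)];print("bar",rect(hb,-1,1),np.percentile(hb,[2,50,98],axis=0))
pl=A[(A[:,0]>.38)&(A[:,0]<.58)&(A[:,1]>-.27)&(A[:,1]<0.01)&(A[:,2]>.055)&(A[:,2]<.1)];print("all",rect(pl,-1,1))
B=hb[(abs(hb[:,0]-.484)<.04)];k=np.polyfit(B[:,0],B[:,1],1);print("fit",k,np.polyval(k,.484),B[:,2].max())
p,P=grab("top");cv2.imwrite("pics/t3.png",p);A=P.reshape(-1,3);A=A[~np.isnan(A[:,0])]
B=A[(A[:,2]>.07)&(A[:,2]<.14)&(np.hypot(A[:,0]-.597,A[:,1]-.21)<.045)]
print("B",rect(B,.115,.13),rect(B,.08,.105))
S=A[(A[:,2]>.07)&(A[:,2]<.14)&(np.hypot(A[:,0]-.513,A[:,1]-.187)<.045)]
print("S",rect(S,.12,.14),rect(S,.085,.105))
E
python3 to.py .484 -.032 .25 -4
```

```text
time_s: 9.38
tcp_pos: [0.4791, -0.0379, 0.2449]
eef_rot: [3.139, 0.003, -0.077]
wrist_force: [0.9, -0.5, -0.2]
width: 0.043
finger_force: 0.0
time_s: 9.63
tcp_pos: [0.4821, -0.0322, 0.2458]
eef_rot: [-3.141, 0.001, -0.068]
wrist_force: [0.3, 0.3, 0.4]
width: 0.0428
finger_force: 0.0
bar (array([488., -40.]), array([ 26., 102.]), 85.8, 1306) [[ 0.43824645 -0.04727888  0.06751202]
 [ 0.48853348 -0.03355336  0.07267971]
 [ 0.53784972 -0.02502264  0.07480803]]
all (array([ 482., -122.]), array([191., 122.]), 85.7, 15469)
fit [-0.06944831  0.00115361] -0.032459371569914415 0.0756750129161336
B (array([595., 213.]), array([33., 36.]), 85.7, 121) (array([594., 213.]), array([54., 56.]), 16.4, 189)
S (array([513., 188.]), array([37., 38.]), 37.1, 149) (array([513., 187.]), array([63., 63.]), 4.7, 252)
shift [ 0.002  0.    -0.004] turn 0.003 t 9.73
```

View pics/w3.png

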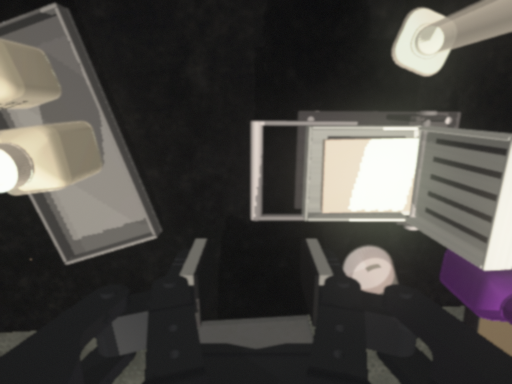

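View pics/t3.png

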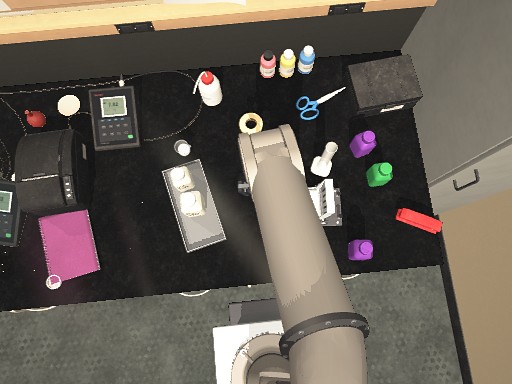

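The bottle now stands upright in the spill tray at (181,177), beside the stored one at (192,203). In the wrist view the bar at (257,170) lies parallel to the pads. I'm descending on the bar.

```bash
python3 to.py .486 -.0325 .048 -4; python3 -m inch '[[0.004,0,0.03,0.003],[0.004,0,0.06,0.003],[0.004,0,0.09,0.003],[0.004,0,0.12,0.003],[0.004,0,0.15,0.003],[0.004,0,0.17,0.003],[0.004,0,0.185,0.003],[0.004,0,0.198,0.003]]'; python3 -m inch '[[0,0,0,0],[0,0,0,0]]';python3 to.py .486 -.0325 .048 -4
```

```text
shift [0.004 0.001 0.198] turn 0.003 t 9.73
time_s: 10.4
tcp_pos: [0.4858, -0.0319, 0.0465]
eef_rot: [-3.141, 0.002, -0.07]
wrist_force: [0.0, -0.4, 0.2]
width: 0.043
finger_force: 0.0
time_s: 10.57
tcp_pos: [0.4859, -0.0323, 0.0477]
eef_rot: [-3.141, 0.002, -0.07]
wrist_force: [0.6, 0.6, -0.6]
width: 0.043
finger_force: 0.0
shift [ 0.  0. -0.] turn -0.001 t 10.57
```

```bash
python3 -m inch '[[0,0,0,0],[0,0,0,0],[0,0,0,0],[0,0,0,0],[0,0,0,0],[0,0,0,0]]' 0 40; python3 - <<'E'
import numpy as np
# arc in tool axes from grasp: tool y ~ -rack y, tool z = down
for t in np.arange(0,1.81,.1):
    a=t+2/168
    print(round(t,1),np.round([168*(1-np.cos(a)),-(168*np.sin(a)-2)]),end=" ")
E
```

```text
time_s: 11.07
tcp_pos: [0.487, -0.0327, 0.0493]
eef_rot: [-3.141, -0.002, -0.072]
wrist_force: [-0.9, 3.3, 7.0]
width: 0.0104
finger_force: 39.3
0.0 [0. 0.] 0.1 [  1. -17.] 0.2 [  4. -33.] 0.3 [  8. -50.] 0.4 [ 14. -65.] 0.5 [ 22. -80.] 0.6 [ 30. -95.] 0.7 [  41. -108.] 0.8 [  52. -120.] 0.9 [  65. -131.] 1.0 [  79. -140.] 1.1 [  94. -149.] 1.2 [ 109. -155.] 1.3 [ 125. -160.] 1.4 [ 141. -164.] 1.5 [ 158. -166.] 1.6 [ 175. -166.] 1.7 [ 192. -164.] 1.8 [ 208. -161.]
```

```bash
python3 -m inch '[[0,0,-0.008,0],[0,0.001,-0.017,0],[0,0.002,-0.025,0],[0,0.004,-0.033,0],[0,0.006,-0.042,0],[0,0.008,-0.05,0],[0,0.011,-0.058,0],[0,0.014,-0.065,0]]'
```

```text
time_s: 11.73
tcp_pos: [0.486, -0.0459, 0.1149]
eef_rot: [-3.14, -0.002, -0.071]
wrist_force: [3.6, 8.0, -0.7]
width: 0.0105
finger_force: 38.9
```

```bash
python3 -m inch '[[0,0.004,-0.008,0],[0,0.008,-0.015,0],[0,0.012,-0.023,0],[0,0.016,-0.03,0],[0,0.021,-0.036,0],[0,0.027,-0.043,0],[0,0.032,-0.049,0],[0,0.038,-0.055,0]]'; python3 -m inch '[[0,0.006,-0.006,0],[0,0.013,-0.011,0],[0,0.02,-0.015,0],[0,0.027,-0.02,0],[0,0.034,-0.025,0],[0,0.042,-0.029,0],[0,0.049,-0.032,0],[0,0.057,-0.035,0]]'
```

```text
time_s: 12.4
tcp_pos: [0.4834, -0.082, 0.1706]
eef_rot: [-3.138, -0.003, -0.07]
wrist_force: [0.9, 10.8, 7.8]
width: 0.0103
finger_force: 39.0
time_s: 13.07
tcp_pos: [0.4793, -0.1397, 0.2067]
eef_rot: [-3.139, -0.003, -0.07]
wrist_force: [-3.9, 9.9, 18.9]
width: 0.0103
finger_force: 42.6
```

```bash
python3 -m inch '[[0,0.008,-0.004,0],[0,0.016,-0.006,0],[0,0.024,-0.008,0],[0,0.032,-0.01,0],[0,0.036,-0.011,0],[0,0.04,-0.011,0],[0,0.044,-0.012,0],[0,0.049,-0.012,0]]'; python3 -m inch '[[0,0.004,0,0],[0,0.008,0,0],[0,0.012,0,0],[0,0.017,0,0],[0,0.021,0,0],[0,0.025,0.001,0],[0,0.03,0.001,0],[0,0.034,0.002,0]]'
```

```text
time_s: 13.73
tcp_pos: [0.4754, -0.1912, 0.2165]
eef_rot: [3.141, -0.002, -0.072]
wrist_force: [0.8, 2.0, 11.2]
width: 0.0103
finger_force: 43.2
time_s: 14.4
tcp_pos: [0.4728, -0.2261, 0.2143]
eef_rot: [3.141, -0.002, -0.073]
wrist_force: [2.1, -0.6, 10.5]
width: 0.0108
finger_force: 44.6
```

```bash
python3 -m inch '[[0,0.002,0,0],[0,0.004,0.001,0],[0,0.006,0.001,0],[0,0.008,0.001,0],[0,0.01,0.002,0],[0,0.012,0.002,0],[0,0.012,0.002,0],[0,0.012,0.002,0]]'; python3 - <<'E'
from h import *
p,P=grab("wrist");q,_=grab("side");cv2.imwrite("pics/c4.png",np.hstack([p,cv2.resize(q[110:230,200:350],(480,384))])[:, :, :] if 0 else cv2.resize(np.hstack([p,cv2.resize(q[110:230,200:350],(480,384))]),(800,310)))
E
```

```text
time_s: 15.07
tcp_pos: [0.4719, -0.2377, 0.2115]
eef_rot: [3.141, -0.001, -0.072]
wrist_force: [5.1, -1.9, 3.1]
width: 0.0104
finger_force: 44.5
```

View pics/c4.png

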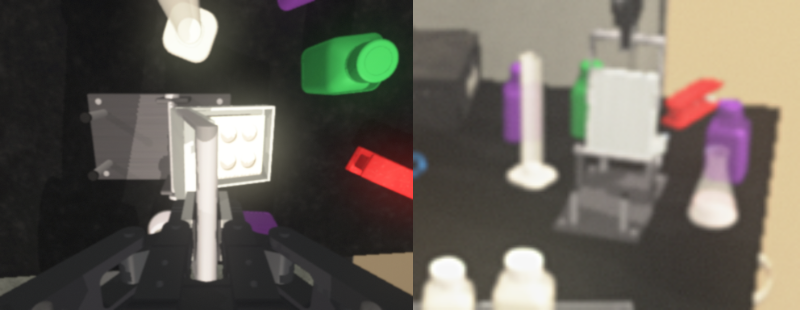

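The plate lies wells up on the second leg, at (240,145) in the wrist view. I'm easing the last few millimetres onto the stop.

```bash
python3 -m inch '[[0,0.001,0,0],[0,0.002,0.0005,0],[0,0.002,0.0005,0],[0,0.002,0.0005,0]]'; python3 -m inch '[[0,0.001,0,0],[0,0.002,0.0005,0],[0,0.002,0.0005,0],[0,0.002,0.0005,0]]'
```

```text
time_s: 15.5
tcp_pos: [0.4718, -0.2396, 0.2111]
eef_rot: [3.141, -0.002, -0.072]
wrist_force: [5.5, -1.8, 3.2]
width: 0.0104
finger_force: 44.6
time_s: 15.83
tcp_pos: [0.4717, -0.2402, 0.2109]
eef_rot: [-3.141, -0.001, -0.071]
wrist_force: [4.1, 3.1, 7.2]
width: 0.0106
finger_force: 44.9
```

```bash
python3 -m inch '[[0,0.0005,0,0],[0,0.001,0,0],[0,0.001,0,0],[0,0.001,0,0]]'; python3 -m inch '[[0,0.0005,0,0],[0,0.001,0,0],[0,0.001,0,0],[0,0.001,0,0]]'
```

```text
time_s: 16.17
tcp_pos: [0.4717, -0.2402, 0.2109]
eef_rot: [-3.14, -0.001, -0.071]
wrist_force: [3.3, 4.6, 8.2]
width: 0.0104
finger_force: 45.0
time_s: 16.5
tcp_pos: [0.4717, -0.2402, 0.2109]
eef_rot: [-3.139, -0.0, -0.07]
wrist_force: [2.8, 7.3, 9.5]
width: 0.0104
finger_force: 45.2
```

The tray is on its stop: the position holds while the force rises. I'm releasing and retreating upward.

```bash
python3 -m inch '[[0,0,0,0],[0,0,0,0],[0,0,0,0],[0,0,0,0],[0,0,0,0]]' 0.5; python3 -m inch '[[0,0,-0.01,0],[0,0,-0.03,0],[0,0,-0.06,0],[0,0,-0.09,0],[0,0,-0.12,0],[0,0,-0.12,0]]'; python3 -m inch '[[-0.0,-0.035,0,0],[0,-0.07,0,0],[0,-0.105,0,0],[0,-0.14,0,0],[0,-0.175,0,0],[0,-0.2,0,0],[0,-0.2,0,0]]'; python3 - <<'E'
from h import *
q,_=grab("side");p,P=grab("top")
cv2.imwrite("pics/f.png",np.hstack([cv2.resize(p[120:280,150:390],(400,300)),cv2.resize(q[110:270,170:350],(400,300))]))
A=P.reshape(-1,3);A=A[~np.isnan(A[:,0])]
L=A[(A[:,0]>.4)&(A[:,0]<.54)&(A[:,1]>-.34)&(A[:,1]<-.23)&(A[:,2]>.02)&(A[:,2]<.1)]
if len(L)>20: print(len(L),np.linalg.lstsq(np.c_[L[:,:2],np.ones(len(L))],L[:,2],rcond=None)[0])
E
```

```text
time_s: 16.92
tcp_pos: [0.47, -0.2431, 0.2097]
eef_rot: [-3.142, 0.002, -0.073]
wrist_force: [-0.0, -0.8, 0.0]
width: 0.0426
finger_force: 0.0
time_s: 17.42
tcp_pos: [0.4735, -0.244, 0.3374]
eef_rot: [3.138, -0.01, -0.073]
wrist_force: [0.8, -1.4, -0.0]
width: 0.0427
finger_force: 0.0
time_s: 18.0
tcp_pos: [0.4855, -0.0371, 0.3311]
eef_rot: [-3.14, -0.001, -0.064]
wrist_force: [-0.2, 0.6, 0.4]
width: 0.0429
finger_force: 0.0
392 [0.00213469 0.26373862 0.11833536]
```

View pics/f.png

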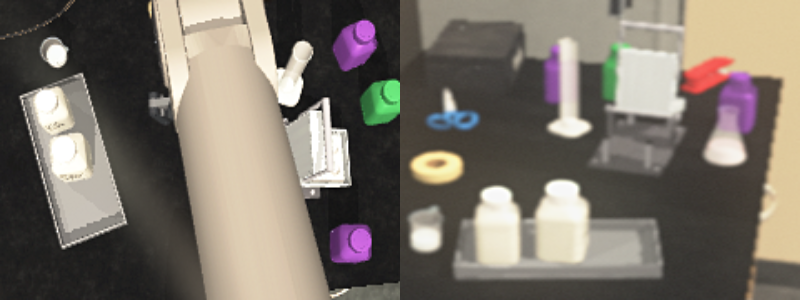

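In the final view, the tray rests tilted over at crop (325,150) with the gripper clear of it. Both bottles stand upright in the spill tray at (53,108) and (70,155), and the bystanders are in place.

```bash
python3 -c "
from workcell import job
print(job.close_job())"
```

```text
the job is handed in; nothing more can be done
None
```

Job handed in at about 18 s of 64 s: the white bottle stands upright in the spill tray, and the rack's tray was eased onto its other stop and released with the plate wells up on the second leg.

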